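Roll the dowel onto the marking-out line

ROBOT

A 6-joint arm with a two-finger parallel gripper is mounted at the origin on a cart in front of the work surface, level with it; the furniture and walls round the work are solid. World frame = base frame: x ahead of the robot, y to its left, z up, the work surface at z = 0. Lengths are in mm, angles in rad, forces in N, time in s.
With the tool pointing down it reaches from about 400 to 925 mm from the base axis. Payload 12.5 kg.
Tool frame: the origin (TCP) lies on the centre line of the jaws, within the pads' length; the fingertips stand 17 mm ahead of it and the grasp point (between the pads) lies 2 mm behind it; z points along the fingers, y is the line along which they close (so a half turn about z gives the same grasp; the last joint's range is limited). The gripper opens to 95 mm and grips with 3 to 60 N. Pads are 20 mm wide; open, the fingers measure 119 mm over their backs; the gripper's body (75 mm by 180 mm) begins 59 mm behind the grasp point.
Start: joints at [-1.436, 0.491, 1.559, -0, 1.092, -0.106], TCP at [149.072, -606.978, 231.661] pointing down, gripper open.
Joint ranges: [-3.1, 3.1], [-0.84, 2.19], [0.05, 2.79], [-1.13, 4.28], [0.06, 2.93], [-2.69, 2.69]. Speed limits (rad/s): [2.22, 2.22, 2.79, 3.14, 3.14, 3.14].

INTERFACE

Orientations are given as [roll, pitch, yaw] about the fixed x, y, z axes, in that order (R = Rz(yaw) Ry(pitch) Rx(roll)).
In Python, from cell import env gives the robot as it stands.
- The arm moves only by the tool drive_tool, never from a script. Its argument "deltas" is text: rows parted by semicolons, each of 4 numbers parted by spaces: the shift along the world's x, y, z normalised to -1 to 1, where 1 is 100 mm, then the turn about the world's z normalised to -1 to 1, where 1 is 180 degrees. A call has 1 to 10 rows; each row shifts and turns the commanded pose from where the row before left it; what a row does not reach is not made up. A row lasts 1/12 s, in which the tool goes at most 41.7 mm and 7.16 degrees, less where a joint would pass 70% of its speed; a pose out of reach is approached as far as the arm can. A call with a number of a shift or a turn outside -1 to 1 is refused whole. A call with a gripper value outside its range is refused whole. "gripper" is the closure, from 0 (fully open) to 1 (shut), set as the call begins (left out, the last holds). The fingers move at their own pace and stop on an object; the grip force is fixed at half the most. Time passes only in rows, so rows that do not move let the fingers close. It gives the time, the measured TCP pose, the force, the opening and the grip force at its end, in the units of the state.
- env.state(): the state, without advancing time (a new reading comes with each control period).
- env.read_camera(name): name is "scene" or "top" or "wrist"; returns (picture, depth): 420x560x3 uint8, red, green, blue; 420x560 float32, mm along the optical axis (not along the pixel's ray), 0 where there is no reading.
- env.camera_params(name): a dict with "mtx" (3x3 intrinsics, pixels), "camera_from_world" (4x4, takes a point from world to camera coordinates); the wrist camera has in their place "mount" (4x4, takes a point from camera to tool coordinates, whose origin is the TCP and whose axes are the flange's). Camera axes: x right, y down, z forward; pixel columns grow to the right and rows downward; lengths in mm; the calibration is good to about 2 mm. A picture is of the moment at which its call begins: read the wrist's pose just before it. camera_params takes no time and is no camera call.
- env.job_done(): hands the job in; it is judged then, once.
The state is a dict: "t": time; "joints": joint angles; "qvel": joint speeds; "tau": joint torques, N m; "eef_pos": TCP position; "tcp_rot": TCP orientation; "ft_force": force on the tool from outside, world axes, zero at the start; "moment": the same for the moment, N m; "opening": opening from 0.0 (shut) to 1.0 (fully open); "grip_force": force on a finger pad.
Only numpy, scipy, OpenCV 4.12 (cv2) and the standard library are available. Lean on these libraries where they do the work, as an engineer would, in place of code of your own. Each camera call takes 0.05 s, during which the arm holds its last target. There are 200 camera calls.

TASK

The thick wooden dowel is to be marked out for a new dibber: using only the fingertips on the top of it, push its top sideways so that it rolls across the grey board until it rests lengthwise along the red line, centred on it, and then take the hand away. Do not slide it, pinch it, lift it or push it low down on its side, and leave the white pipe on the board and the other things on the bench where they are.

Things in the scene. Friction and masses are not known exactly. Their poses are not given: they have to be found in the camera images.
- dowel: light wooden dowel, dark band near each end, 40 mm thick, 140 mm long, 0.06 to 0.17 kg, lying about parallel to the red line, 58 to 94 mm to either side of it; top 52 mm above the bench. Origin at the middle of its axis; y along it, x and z turn as it rolls. Fingertips lightly pressed on top and moved sideways roll it at half their speed; it stops within a few mm when let go.
- board: fixed marking-out board, 250 (x) x 200 (y) mm, with a level grey rubber face 12 mm above the bench; along its front and back edges (x = -120 and +120 mm) a wooden strip 9 mm wide stands 6 mm above the face. Origin under its centre, on the bench; z up.
- line (a point): middle of the red line painted across the middle of the board, 6 mm wide and 188 mm long, on the face (12 mm above the bench). The line runs along this point's y axis; x is the direction across it, away from the robot; z up. Axes parallel to the board's.
- pipe: white plastic pipe offcut, 25 mm in diameter and 130 mm long, lying loose on the board on the other side of the line from the dowel, about parallel to the line and 58 to 94 mm from it; to be left alone. Origin at the middle of its axis, 12.5 mm above the face; y along the pipe.
- garden_fork: hand fork with a wooden handle, 295 mm long, 72 mm wide, 32 mm high, lying loose on the left of the board, tines away from the robot; to be left alone. Origin under its middle.
- clay_pot: upright terracotta pot, 97 mm wide, 85 mm tall, loose, right of the board; to be left alone. Origin under its centre.
- tape: roll of beige tape lying flat, 104 mm wide, 25 mm high, loose, right of the board; to be left alone. Origin under its centre.
There are look-alikes about, which are no part of the job. Several things have the shape of the dowel; the one meant has the colours described above.

How it is judged:
By the outcome, as a careful person would: the job done as asked, in the order asked, and still so for the second after the job is handed in, with the robot touching nothing.
It also fails if it takes over 45 s, if anything falls off the work surface, if the arm or the gripper's body presses on something with over 40 N, if the wrist force passes 120 N, or if a joint passes its speed limit or range.

## Working session

There is one attempt and no reset: what is moved stays moved. The work goes in short steps, Python scripts to look and compute and a tool call to move; the robot and the scene stay as the last step left them, time stands still between calls to the robot, and variables do not carry over. Pictures are saved under pics/ and viewed, at most 10 in all, crops included, and the job is handed in when it is done.

Besides the shell and the picture viewer there is one more tool, called after "Emit:" as a command line: name --argument value ..., lists and objects as JSON in quotes. drive_tool: Moves the arm, as the interface text tells. Its arguments: {"type":"object","properties":{"deltas":{"type":"string"},"gripper":{"type":"number"}},"required":["deltas"]}

```bash
mkdir -p pics
python3 - <<'E'
from cell import env
import cv2,numpy as np
for n in ("top","scene"):
    p,d=env.read_camera(n); cv2.imwrite(f"pics/{n}0.png",p[:,:,::-1]); np.save(f"pics/{n}0.npy",d)
    c=env.camera_params(n); print(n,np.round(c["mtx"],1).tolist(),np.round(c["camera_from_world"],3).tolist())
print(env.state()["t"])
E
```

```text
top [[466.2, 0.0, 273.5], [0.0, 466.2, 204.3], [0.0, 0.0, 1.0]] [[0.019, -1.0, 0.022, -2.013], [-0.986, -0.022, -0.167, 525.792], [0.167, -0.018, -0.986, 1350.128], [0.0, 0.0, 0.0, 1.0]]
scene [[506.7, 0.0, 277.1], [0.0, 506.7, 213.3], [0.0, 0.0, 1.0]] [[0.411, -0.911, -0.02, -193.649], [-0.581, -0.245, -0.776, 369.932], [0.702, 0.331, -0.63, 1171.536], [0.0, 0.0, 0.0, 1.0]]
0.1
```

View pics/top0.png

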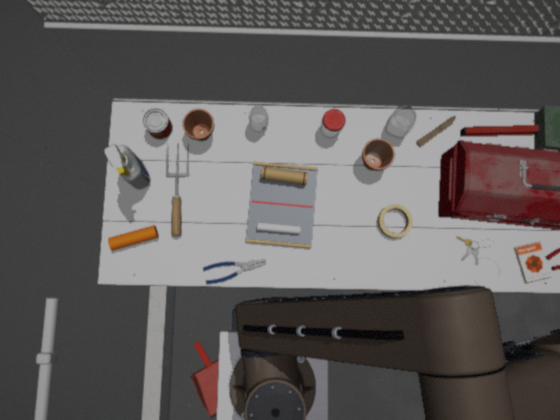

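View pics/scene0.png

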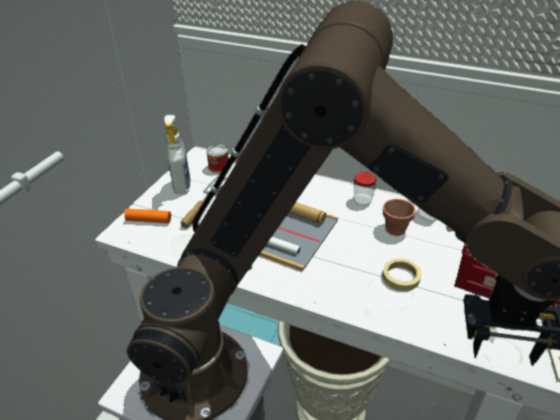

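The top view shows the board at (282,205) with the red line. On its far side is the wooden cylinder with dark bands at (285,175), and on the near side the white pipe at (278,229). The orange cylinder at (133,238) has the dowel's shape but the wrong colour and is off the board, so the dowel is the one at (285,175). I'll check that in an enlarged crop and take rough positions.

```bash
cat > h.py <<'E'
from cell import env
import cv2,numpy as np
from scipy.spatial.transform import Rotation as R
def wfc(name,s=None):
    c=env.camera_params(name)
    if name!="wrist": return c["mtx"],np.linalg.inv(c["camera_from_world"])
    T=np.eye(4);T[:3,:3]=R.from_euler("xyz",s["tcp_rot"]).as_matrix();T[:3,3]=s["eef_pos"]
    return c["mtx"],T@np.array(c["mount"])
def ray(px,K,T,z):
    px=np.atleast_2d(px).astype(float)
    d=(np.linalg.inv(K)@np.c_[px,np.ones(len(px))].T).T@T[:3,:3].T
    o=T[:3,3]; return o+d*((z-o[2])/d[:,2])[:,None]
E
python3 - <<'E'
from h import *
im=cv2.imread("pics/top0.png"); K,T=wfc("top")
cv2.imwrite("pics/crop0.png",cv2.resize(im[150:255,235:330],None,fx=5.5,fy=5.5,interpolation=cv2.INTER_CUBIC))
for n,px,z in(("line ends",[(252,203),(313,207)],12),("dowel",[(285,175)],45),("pipe",[(278,229)],30),("pot",[(377,155)],80)): print(n,ray(px,K,T,z).round(0).tolist())
hsv=cv2.cvtColor(im,cv2.COLOR_BGR2HSV); h,s,v=cv2.split(hsv)
m=(((h<6)|(h>174))&(s>120)).astype(np.uint8); m[:,:245]=0;m[:,320:]=0;m[:190]=0;m[:220] *=1;m[220:]=0
ys,xs=np.nonzero(m);print(len(xs),xs.min(),xs.max()); w=ray(np.c_[xs,ys],K,T,12);print(w.mean(0),(w.min(0)+w.max(0))/2,np.polyfit(w[:,1],w[:,0],1))
s=env.state();print(s["tcp_rot"],env.camera_params("wrist"))
E
```

```text
line ends [[534.0, 74.0, 12.0], [526.0, -113.0, 12.0]]
dowel [[616.0, -24.0, 45.0]]
pipe [[453.0, -6.0, 30.0]]
pot [[676.0, -296.0, 80.0]]
7 253 287
[536.70460868  22.59787374  12.        ] [536.59685394  19.08835432  12.        ] [7.20186130e-02 5.35077141e+02]
[-3.14062175e+00 -9.18442163e-05  2.40836016e-01] {'mtx': array([[301.72088017,   0.        , 277.46899368],
       [  0.        , 301.72088017, 206.00362649],
       [  0.        ,   0.        ,   1.        ]]), 'mount': array([[-3.25051442e-04, -9.70739617e-01, -2.40134316e-01,
         6.71614496e+01],
       [ 9.99999744e-01, -4.68725368e-04,  5.41192646e-04,
         2.59993377e-01],
       [-6.37914188e-04, -2.40134078e-01,  9.70739521e-01,
        -1.52476963e+02],
       [ 0.00000000e+00,  0.00000000e+00,  0.00000000e+00,
         1.00000000e+00]])}
```

View pics/crop0.png

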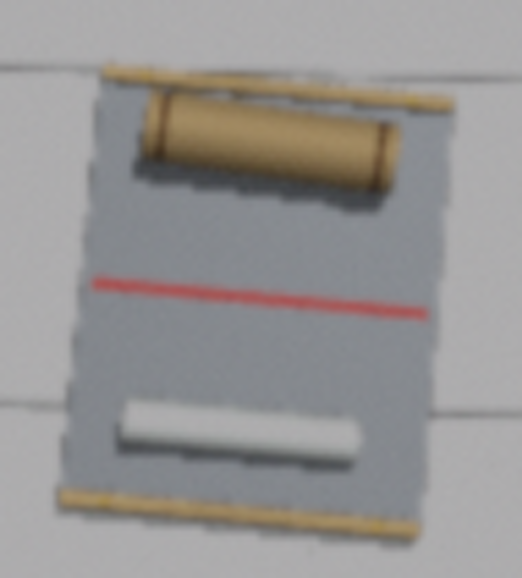

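The crop confirms it: a light wooden dowel with a dark band near each end, on the far side at crop (270,140). The pipe is on the near side at (240,432) and the line between them at (260,298). Next I'll go above the board for a closer look.

Emit:
drive_tool --deltas "0.23 0.33 0.03 -0.009; 0.23 0.33 0.03 -0.009; 0.23 0.33 0 -0.009; 0.23 0.33 0 -0.009; 0.23 0.33 0 -0.009; 0.23 0.33 0 -0.009; 0.23 0.33 0 -0.009; 0.23 0.33 0 -0.009; 0.23 0.33 0 -0.009; 0.23 0.33 0 -0.009" --gripper 0.15

```text
t: 0.93
eef_pos: [379.7, -275.2, 237.6]
tcp_rot: [-3.142, 0.0, -0.044]
ft_force: [0.3, -0.0, -0.2]
opening: 0.848
grip_force: 0.0
```

Emit:
drive_tool --deltas "0.23 0.33 0 0; 0.23 0.33 0 0; 0.23 0.33 0 0; 0.23 0.33 0 0; 0.23 0.33 0 0; 0.23 0.33 0 0; 0.2 0.3 0 0; 0.1 0.15 0 0; 0 0 0 0; 0 0 0 0"

```text
t: 1.77
eef_pos: [547.0, -33.3, 237.2]
tcp_rot: [3.142, 0.001, -0.04]
ft_force: [0.3, 0.3, -0.0]
opening: 0.851
grip_force: 0.0
```

Run:
```python
from h import *
s=env.state();p,d=env.read_camera("wrist");im=p[:,:,::-1].copy();cv2.imwrite("pics/w1.png",im);np.save("pics/w1.npy",d)
import json;json.dump({k:list(map(float,s[k])) for k in("eef_pos","tcp_rot")},open("pics/w1.json","w"))
```

```text
(no output)
```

View pics/w1.png

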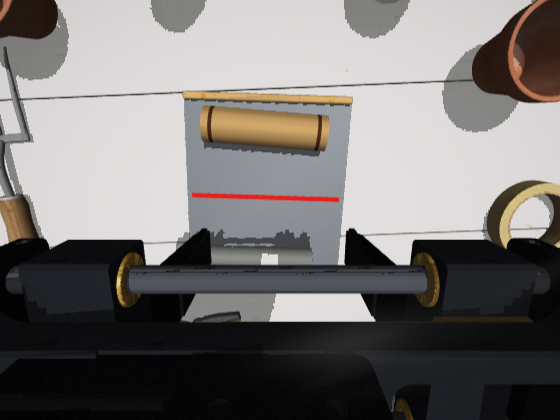

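The wrist view shows the dowel at (265,128) and the red line from (193,195) to (338,200). The pipe is partly hidden by the gripper. I'll measure the line from its red pixels and the dowel from a cylinder fit to the depth.

```bash
cat >> h.py <<'E'
from scipy.optimize import least_squares
def look(tag):
    s=env.state();p,d=env.read_camera("wrist");im=p[:,:,::-1].copy();cv2.imwrite(f"pics/{tag}.png",im)
    return measure(im,d,s)
def measure(im,d,s):
    K,T=wfc("wrist",s); h,S,v=cv2.split(cv2.cvtColor(im,cv2.COLOR_BGR2HSV))
    def big(m,f):
        n,l,st,c=cv2.connectedComponentsWithStats(m.astype(np.uint8)); o=[i for i in range(1,n) if f(st[i],c[i])]
        i=max(o,key=lambda i:st[i,4]); y,x=np.nonzero(l==i); return x,y
    inb=lambda st,c:120<c[0]<420
    x,y=big(((h<5)|(h>175))&(S>180)&(v>80),inb); L=ray(np.c_[x,y],K,T,12)
    k,b=np.polyfit(L[:,1],L[:,0],1); yc=(L[:,1].min()+L[:,1].max())/2
    print("line k %.4f x %.1f yc %.1f len %.0f n %d"%(k,k*yc+b,yc,np.ptp(L[:,1]),len(x)))
    x,y=big((h>8)&(h<28)&(S>60)&(v>60),lambda st,c:inb(st,c) and st[3]>25 and st[4]>1000)
    z=d[y,x]; P=np.c_[(x-K[0,2])/K[0,0]*z,(y-K[1,2])/K[1,1]*z,z]@T[:3,:3].T+T[:3,3]; P=P[(z>0)&(P[:,2]>25)&(P[:,2]<65)]
    r=least_squares(lambda q:np.hypot(P[:,0]-q[0]-q[1]*(P[:,1]-P[:,1].mean()),P[:,2]-q[2])-20,[P[:,0].mean(),0,32],loss="soft_l1")
    ym=(np.percentile(P[:,1],.5)+np.percentile(P[:,1],99.5))/2; x0=r.x[0]+r.x[1]*(ym-P[:,1].mean())
    print("dowel x %.1f y %.1f k %.4f zaxis %.1f len %.0f n %d res %.2f"%(x0,ym,r.x[1],r.x[2],np.ptp(P[:,1]),len(P),np.std(r.fun)))
    print("offset across line %.1f  angle diff deg %.2f"%((x0-(k*ym+b))/np.hypot(1,k),np.degrees(r.x[1]-k)))
    print("tcp",np.round(s["eef_pos"],1),np.round(s["tcp_rot"],3))
E
python3 - <<'E'
from h import *
import json
measure(cv2.imread("pics/w1.png"),np.load("pics/w1.npy"),json.load(open("pics/w1.json")))
E
```

```text
line k 0.0724 x 533.2 yc -17.4 len 187 n 500
dowel x 617.5 y -22.1 k 0.1202 zaxis 31.5 len 142 n 4408 res 0.62
offset across line 84.4  angle diff deg 2.74
tcp [547.  -33.3 237.2] [ 3.142e+00  1.000e-03 -4.000e-02]
```

Emit:
drive_tool --deltas "0.2 0.03 0 -0.01; 0.2 0.03 0 -0.01; 0.2 0.03 -0.1 -0.0055; 0.17 0.02 -0.3 0; 0 0 -0.35 0; 0 0 -0.35 0; 0 0 -0.3 0; 0 0 -0.2 0; 0 0 0 0; 0 0 0 0"

```text
t: 2.65
eef_pos: [623.5, -24.3, 77.5]
tcp_rot: [3.141, 0.002, -0.124]
ft_force: [-0.2, -1.5, 0.3]
opening: 0.848
grip_force: 0.0
```

Emit:
drive_tool --deltas "0.01 0 -0.06 0; 0 0 -0.015 0; 0 0 -0.01 0; 0 0 0 0; 0 0 0 0"

```text
t: 3.07
eef_pos: [625.2, -23.0, 69.8]
tcp_rot: [3.141, -0.001, -0.122]
ft_force: [0.9, 0.5, 1.0]
opening: 0.843
grip_force: 0.0
```

Emit:
drive_tool --deltas "0 0 -0.01 0; 0 0 0 0; 0 0 0 0"

```text
t: 3.32
eef_pos: [625.7, -23.0, 69.2]
tcp_rot: [3.141, -0.002, -0.122]
ft_force: [-0.5, 0.2, 6.1]
opening: 0.849
grip_force: 3.1
```

Emit:
drive_tool --deltas "0 0 -0.005 0; -0.025 0.003 0 0.0006; -0.035 0.004 0 0.0007; -0.035 0.004 0 0.0007; -0.035 0.004 0 0.0007; -0.035 0.004 0 0.0007; -0.035 0.004 0 0.0007; -0.035 0.004 0 0.0007; -0.035 0.004 0 0.0007; 0 0 0 0"

```text
t: 4.15
eef_pos: [598.6, -19.9, 69.1]
tcp_rot: [3.141, -0.003, -0.105]
ft_force: [0.5, -0.0, 8.9]
opening: 0.848
grip_force: 4.5
```

Emit:
drive_tool --deltas "0 0 0 0; 0 0 0 0; 0 0 0.02 0; 0 0 0.1 0; 0 0 0.3 0; 0 0 0.35 0; 0 0 0.35 0; 0 0 0 0; 0 0 0 0"

```text
t: 4.9
eef_pos: [598.7, -19.9, 182.2]
tcp_rot: [3.141, -0.004, -0.105]
ft_force: [-0.4, 0.6, -0.9]
opening: 0.847
grip_force: 0.0
```

```bash
python3 -c "
from h import *
look('w2')"
```

```text
line k 0.0714 x 533.5 yc -13.3 len 152 n 570
dowel x 604.1 y -20.9 k 0.1050 zaxis 31.5 len 142 n 5501 res 0.57
offset across line 71.0  angle diff deg 1.93
tcp [598.7 -19.9 182.2] [ 3.141 -0.004 -0.105]
```

Emit:
drive_tool --deltas "0.135 -0.01 -0.3 0; 0 0 -0.35 0; 0 0 -0.3 0; 0 0 -0.08 0; 0 0 0 0; 0 0 -0.05 0; 0 0 -0.04 0; 0 0 -0.01 0; 0 0 0 0; 0 0 0 0"

```text
t: 5.78
eef_pos: [613.0, -21.0, 69.2]
tcp_rot: [3.141, -0.005, -0.105]
ft_force: [0.1, -0.3, 9.1]
opening: 0.852
grip_force: 4.1
```

Emit:
drive_tool --deltas "-0.025 0.002 0 0; -0.035 0.004 0 0.0005; -0.035 0.004 0 0.0005; -0.035 0.003 0 0.0005; -0.035 0.003 0 0.0005; -0.035 0.003 0 0.0005; -0.035 0.003 0 0.0005; -0.035 0.003 0 0.0005; -0.03 0.003 0 0; 0 0 0 0"

```text
t: 6.62
eef_pos: [582.5, -18.1, 69.1]
tcp_rot: [3.142, -0.004, -0.094]
ft_force: [0.6, 1.0, 7.9]
opening: 0.85
grip_force: 3.9
```

Emit:
drive_tool --deltas "0 0 0 0; 0 0 0.03 0; 0 0 0.1 0; 0.15 -0.01 0 0; 0 0 0 0; 0 0 -0.07 0; 0 0 -0.05 0; 0 0 -0.01 0; 0 0 0 0; 0 0 0 0"

```text
t: 7.45
eef_pos: [597.9, -19.2, 68.9]
tcp_rot: [3.141, -0.005, -0.094]
ft_force: [0.2, 0.7, 25.2]
opening: 0.853
grip_force: 12.4
```

Emit:
drive_tool --deltas "0 0 0.003 0; -0.025 0.002 0 0; -0.035 0.003 0 0.0005; -0.035 0.003 0 0.0005; -0.035 0.003 0 0.0005; -0.035 0.003 0 0.0005; -0.035 0.003 0 0.0005; -0.035 0.003 0 0.0005; -0.035 0.003 0 0.0005; -0.03 0.003 0 0"

```text
t: 8.28
eef_pos: [567.6, -16.4, 68.8]
tcp_rot: [-3.141, -0.005, -0.084]
ft_force: [0.3, 2.3, 23.4]
opening: 0.848
grip_force: 11.4
```

Emit:
drive_tool --deltas "0 0 0 0; 0 0 0 0; 0 0 0.02 0; 0 0 0.1 0; 0 0 0.3 0; 0 0 0.35 0; 0 0 0.35 0; 0 0 0 0; 0 0 0 0"

```text
t: 9.03
eef_pos: [566.6, -16.5, 180.5]
tcp_rot: [3.141, -0.003, -0.083]
ft_force: [-0.1, -0.3, -0.3]
opening: 0.852
grip_force: 0.0
```

```bash
python3 -c "
from h import *
look('w3')"
```

```text
line k 0.0713 x 533.2 yc -17.4 len 186 n 714
dowel x 574.5 y -18.1 k 0.0878 zaxis 31.5 len 142 n 5527 res 0.59
offset across line 41.2  angle diff deg 0.95
tcp [566.6 -16.5 180.5] [ 3.141e+00 -3.000e-03 -8.300e-02]
```

Emit:
drive_tool --deltas "0.165 -0.01 -0.3 0; 0 0 -0.35 0; 0 0 -0.3 0; 0 0 -0.08 0; 0 0 0 0; 0 0 -0.05 0; 0 0 -0.03 0; 0 0 0 0; 0 0 0 0"

```text
t: 9.83
eef_pos: [583.7, -17.6, 69.3]
tcp_rot: [3.141, -0.002, -0.083]
ft_force: [0.5, 0.8, 1.2]
opening: 0.853
grip_force: 0.6
```

Emit:
drive_tool --deltas "0 0 -0.005 0; -0.025 0.002 0 0; -0.035 0.003 0 0.0003; -0.035 0.003 0 0.0003; -0.035 0.003 0 0.0003; -0.035 0.003 0 0.0003; -0.035 0.003 0 0.0003; -0.035 0.003 0 0.0003; -0.035 0.003 0 0.0003; -0.03 0.003 0 0"

```text
t: 10.67
eef_pos: [553.9, -15.0, 69.1]
tcp_rot: [3.141, -0.004, -0.077]
ft_force: [0.3, -0.6, 8.9]
opening: 0.853
grip_force: 4.3
```

Emit:
drive_tool --deltas "0 0 0 0; 0 0 0.03 0; 0 0 0.1 0; 0.15 -0.01 0 0; 0 0 0 0; 0 0 -0.07 0; 0 0 -0.05 0; 0 0 -0.005 0; 0 0 0 0; 0 0 0 0"

```text
t: 11.5
eef_pos: [568.6, -15.9, 69.0]
tcp_rot: [3.141, -0.003, -0.076]
ft_force: [0.3, 0.1, 16.4]
opening: 0.85
grip_force: 8.4
```

Emit:
drive_tool --deltas "-0.025 0.002 0 0; -0.035 0.003 0 0.0003; -0.035 0.003 0 0.0003; -0.035 0.003 0 0.0003; -0.035 0.003 0 0.0003; -0.035 0.003 0 0.0003; -0.035 0.003 0 0.0003; -0.035 0.003 0 0.0003; -0.03 0.003 0 0; 0 0 0 0"

```text
t: 12.33
eef_pos: [538.1, -13.4, 68.9]
tcp_rot: [3.141, -0.002, -0.071]
ft_force: [0.1, -0.1, 17.2]
opening: 0.851
grip_force: 8.5
```

Emit:
drive_tool --deltas "0 0 0 0; 0 0 0 0; 0 0 0.02 0; 0 0 0.1 0; 0 0 0.3 0; 0 0 0.35 0; 0 0 0.35 0; 0 0 0 0; 0 0 0 0"

```text
t: 13.08
eef_pos: [538.1, -13.3, 181.5]
tcp_rot: [3.141, -0.003, -0.069]
ft_force: [-0.7, 0.3, -1.0]
opening: 0.85
grip_force: 0.0
```

```bash
python3 -c "
from h import *
look('w4')"
```

```text
line k 0.0475 x 527.2 yc -102.9 len 16 n 66
dowel x 544.7 y -15.5 k 0.0802 zaxis 31.5 len 141 n 5522 res 0.57
offset across line 13.3  angle diff deg 1.87
tcp [538.1 -13.3 181.5] [ 3.141e+00 -3.000e-03 -6.900e-02]
```

Emit:
drive_tool --deltas "0.12 -0.01 -0.3 -0.003; 0 0 -0.35 0; 0 0 -0.3 0; 0 0 -0.08 0; 0 0 0 0; 0 0 -0.05 0; 0 0 -0.045 0; 0 0 0 0; 0 0 0 0"

```text
t: 13.88
eef_pos: [551.1, -14.4, 69.2]
tcp_rot: [3.141, -0.004, -0.079]
ft_force: [0.6, 1.5, 4.5]
opening: 0.849
grip_force: 2.4
```

Emit:
drive_tool --deltas "0 0 -0.004 0; -0.024 0.002 0 0.0005; -0.035 0.003 0 0.0007; -0.035 0.003 0 0.0007; -0.035 0.002 0 0.0007; -0.035 0.002 0 0.0007; -0.035 0.002 0 0.0007; -0.025 0.002 0 0.0005; 0 0 0 0; 0 0 0 0"

```text
t: 14.72
eef_pos: [528.8, -12.7, 69.1]
tcp_rot: [3.141, -0.004, -0.065]
ft_force: [-0.5, 0.6, 7.5]
opening: 0.852
grip_force: 4.0
```

Emit:
drive_tool --deltas "0 0 0 0; 0 0 0 0; 0 0 0.02 0; 0 0 0.1 0; 0 0 0.3 0; 0 0 0.35 0; -0.1 0 0.35 0; -0.3 0 0 0; -0.2 0 0 0; 0 0 0 0"

```text
t: 15.55
eef_pos: [464.6, -12.4, 180.7]
tcp_rot: [3.141, -0.0, -0.065]
ft_force: [0.5, -0.3, 0.4]
opening: 0.848
grip_force: 0.0
```

```bash
python3 -c "
from h import *
look('w5')"
```

```text
line k 0.1029 x 526.9 yc -102.3 len 17 n 73
dowel x 533.6 y -14.4 k 0.0682 zaxis 31.5 len 142 n 6236 res 0.59
offset across line -2.3  angle diff deg -1.99
tcp [464.6 -12.4 180.7] [ 3.141 -0.    -0.065]
```

View pics/w5.png

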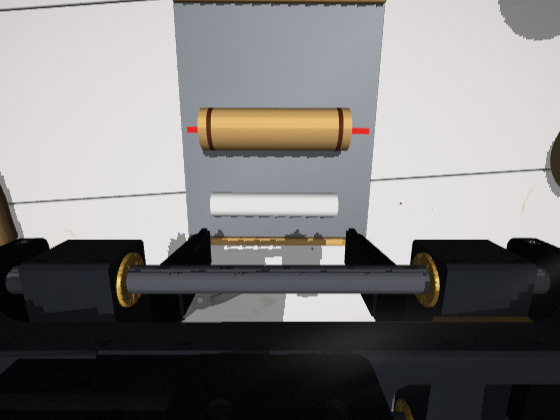

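The dowel lies over the line, with red stubs showing at (192,129) and (361,131), and the pipe looks undisturbed at (274,204). I'll check the offset using both stubs from this view.

```bash
python3 -c "
from h import *
s=env.state();K,T=wfc('wrist',s);im=cv2.imread('pics/w5.png');h,S,v=cv2.split(cv2.cvtColor(im,cv2.COLOR_BGR2HSV))
m=((h<5)|(h>175))&(S>180)&(v>80);m[:115]=0;m[145:]=0
y,x=np.nonzero(m);k=(x>180)&(x<375);L=ray(np.c_[x,y][k],K,T,12)
p=np.polyfit(L[:,1],L[:,0],1);print(p,np.polyval(p,-14.4),np.ptp(L[:,1]))
print(s['t'])"
```

```text
[7.53344823e-02 5.36804811e+02] 535.7199947210065 186.49496824250042
15.6
```

```bash
cat > f.py <<'E'
from h import *
for i in range(2):
    s=env.state();p,d=env.read_camera("wrist");im=p[:,:,::-1].copy();K,T=wfc("wrist",s);h,S,v=cv2.split(cv2.cvtColor(im,cv2.COLOR_BGR2HSV))
    m=((h<5)|(h>175))&(S>150)&(v>80);m[:100]=0;m[160:]=0;m[:,:150]=0;m[:,400:]=0
    y,x=np.nonzero(m);q=ray(np.c_[x,y],K,T,12);a=np.polyfit(q[:,1],q[:,0],1)
    z=d[y,x];P=np.c_[(x-K[0,2])/K[0,0]*z,(y-K[1,2])/K[1,1]*z,z]@T[:3,:3].T+T[:3,3]
    b=np.polyfit(P[:,1],P[:,0],1)
    w=(h>8)&(h<28)&(S>60)&(v>30)
    o=[]
    for c in range(225,330,5):
        r=np.nonzero(w[90:170,c])[0]+90
        e=ray([(c,r.min()-.5),(c,r.max()+.5)],K,T,32)-T[:3,3]
        u=e/np.linalg.norm(e,axis=1)[:,None];u=u.sum(0);P0=T[:3,3]+u*((32-T[2,3])/u[2]);o.append([P0[0],P0[1],r.min(),r.max()])
    o=np.array(o);k=np.polyfit(o[:,1],o[:,0],1)
    print("line ray",np.polyval(a,-14.4),a[0],"line depth",np.polyval(b,-14.4),P[:,2].mean(),"dowel sil",np.polyval(k,-14.4),k[0],o[10,2:],s["tcp_rot"],T[:3,3])
E
python3 f.py
```

```text
line ray 533.090562311585 0.07210964949567887 line depth 533.1002743551941 14.26833600999081 dowel sil 533.8571251622716 0.07114826955303946 [111. 151.] [ 3.14131316e+00 -1.51756809e-03 -6.49913576e-02] [533.41367942 -17.08414013 333.239119  ]
line ray 533.378542714761 0.0711989874359707 line depth 533.3784864756061 11.992140997309258 dowel sil 534.0914670740441 0.06544536012463209 [112. 153.] [ 3.14125520e+00 -2.13749747e-03 -6.50081753e-02] [534.57979797 -17.22449565 333.02417349]
```

The dowel is within 1 mm and 0.3° of the line, and the hand is well clear, so I'm handing in.

```bash
python3 -c "
from cell import env
print(env.job_done())"
```

```text
the job is handed in; nothing more can be done
None
```

The dowel was rolled by fingertip strokes on its top and now rests along the red line, about 0.7 mm off centre and within about 0.3°; the hand is clear, the pipe and other things were not touched, and the job was handed in at about 16 s.

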